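# Slide the orange bur carrier into the bench rail until it latches

## Robot

A 6-joint arm with a two-finger parallel gripper is mounted at the origin on the work surface. World frame = base frame: x ahead of the robot, y to its left, z up, the work surface at z = 0. Lengths are in m, angles in rad, forces in N, time in s.
With the tool pointing down it reaches from about 0.375 to 0.9 m from the base axis. Payload 3.1 kg.
Tool frame: the origin (TCP) lies at the very end of the fingers, on their centre line; the grasp point (between the pads) lies 19 mm behind it; z points along the fingers, y is the line along which they close (so a half turn about z gives the same grasp; the last joint's range is limited). The gripper opens to 87 mm and grips with 3 to 60 N. Pads are 19 mm wide; open, the fingers measure 117 mm over their backs; the gripper's body (75 mm by 190 mm) begins 51 mm behind the grasp point.
Start: joints at [1.004, 0.527, 1.433, -0, 1.181, -0.178], TCP at [0.237, 0.578, 0.193] pointing down, gripper open.
Joint ranges: [-3.08, 3.08], [-0.75, 2.2], [0.22, 2.44], [-1.43, 4.57], [0, 2.65], [-2.85, 2.85]. Speed limits (rad/s): [2.79, 2.79, 3.14, 3.14, 3.14, 3.14].

## Interface

Orientations are given as a unit quaternion [x, y, z, w].
In Python, from rig import status, viewer, robot gives the robot as it stands.
- The arm moves only by the tool arm_command, never from a script. Its arguments are lists of equal length, an entry for each row: "delta_rot": the turn, a rotation vector about the tool's x, y, z in degrees, a list of three; "delta_pos": the shift along the tool's x, y, z in m, a list of three; "gripper": the closure, from -1 (fully open) to 1 (shut). In form: {"delta_rot": [[rx, ry, rz], ...], "delta_pos": [[dx, dy, dz], ...], "gripper": [gripper, ...]}. A call has 1 to 12 rows; each row is the pose to reach, as a shift and turn from the pose commanded when the call began, along the tool's axes at that moment; what a row does not reach only later rows make up. A row lasts 1/12 s, in which the tool goes at most 41.7 mm and 7.16 degrees, less where a joint would pass 70% of its speed; a pose out of reach is approached as far as the arm can. A call with a gripper value outside its range is refused whole. The fingers move at their own pace and stop on an object; "grip_force" is the grip in N (left out, the last holds). Time passes only in rows, so rows that repeat a pose let the fingers close. It gives the time, the measured TCP pose, the force, the opening and the grip force at its end, in the units of the state.
- status.get_obs(): the state, without advancing time (a new reading comes with each control period).
- viewer.camera(name): name is "side" or "top"; returns a dict with "pixels" (480x640x3 uint8, blue, green, red), "fx", "fy", "cx", "cy" (pixels), "pose" (4x4, takes a point from camera to world coordinates). Camera axes: x right, y down, z forward; pixel columns grow to the right and rows downward; lengths in m; the calibration is good to about 2 mm. A picture is of the moment at which its call begins. There is no depth.
- robot.hand_in(): hands the job in; it is judged then, once.
The state is a dict: "time": time; "q": joint angles; "joint_velocities": joint speeds; "joint_torque": joint torques, N m; "position": TCP position; "tool_rot": TCP orientation; "ft_force": force on the tool from outside, world axes, zero at the start; "moment": the same for the moment, N m; "grip_width": finger opening in m; "grip_force": force on a finger pad.
Only numpy, scipy, OpenCV 4.12 (cv2) and the standard library are available. Lean on these libraries where they do the work, as an engineer would, in place of code of your own. Each camera call takes 0.05 s, during which the arm holds its last target. There are 200 camera calls.

## Task

Pick up the orange bur carrier, enter its T-shaped head into the open, flared end of the aluminium rail and gently slide it along until the yellow catch snaps in behind its front ridge and holds it pressed against the sprung bumper; then let go of it. Do not force it, and leave the blue carrier and the other things on the bench where they are.

Things in the scene. Friction and masses are not known exactly. Their poses are not given: they have to be found in the camera images.
- carrier: orange plastic bur carrier, 0.13-0.21 kg, standing on the bench. Origin: underside centre of its upright, z up. Upright: bar 12 (x) by 28 (y) mm, 108 tall, y faces free above z = 55. Cup with burs in front: x 5 to 41, 44 wide (y), 48 tall, burs up to 68 mm. Behind (-x), a neck 22 wide by 10 tall leads to a steel T-head. Hung in the rail it leans forward by up to 5 degrees
- carrier_grip (a point): place to pinch the orange carrier across its y faces (28 mm wide), 95 mm above its underside, on the upright's axis; axes as the carrier's
- carrier_head (a point): reference point of the T-head, at (-30, 0, 72) mm in the carrier's frame, same axes: mid-height and mid-thickness of a bar 9 (x) by 54 (y, from -22 to +32) by 30 (z) mm. Its +y end leads: bevelled from the top down towards +y (y = 12 to 32). In its top, a notch from y = -14 to +6, 11 deep; the catch's tooth falls in there, behind the ridge at y = 6 to 12
- rail: fixed aluminium rail on brackets with a wooden foot. Origin: on the bench under the channel's centre line, halfway along; y along the rail, z up. Channel 11.5 (x) by 33 (z) mm inside, walls 4, centre line 100 mm up, from y = -130 (open end) to +130 (black cap); closed but for an 18 mm tall slot in its +x face for the neck, so the carrier hangs on the +x side
- rail_mouth (a point): centre of the rail's open end, (0, -130, 100) mm in the rail's frame, same axes. A steel flare reaches 15 mm out (-y) from it and widens by 5 mm on the sides. The head goes in here moving along +y, carrier axes parallel to the rail's
- tooth (a joint): lift (m) of the tooth of the yellow catch, clamped on the rail at an unmeasured place, y = 0 to +50 mm, new every time. The tooth, an 8 mm round bar, hangs 7 mm into the channel from above: 0 = down (free, or in a notch), 0.003 to 0.008 = riding on a head's bevel or ridge; the red button on the catch rises with it. Spring: 1.5 N, plus 0.25 N per mm
- bumper (a joint): compression (m) of the sprung black bumper in the channel just beyond the tooth; the head's leading end meets it before the tooth drops. 0 = free; tooth drops at about 0.005, where a latched carrier then stays; 0.014 = bottomed hard. 1 N, plus 0.9 N per mm: about 5.5 N at the drop, 13.5 N at the bottom, besides a few N of rubbing. Latched, carrier_head is 2 mm short of the tooth
- spare: the blue carrier, of the same shape with the same axes; stands on the bench, to be left alone
- jar: closed glass jar with a blue lid, 68 mm across, 85 mm tall, origin under its centre; to be left alone
- tin: open round brass tin, 76 mm across, 36 mm tall, origin under its centre; to be left alone
- pliers: dark steel pliers lying on the bench, about 170 mm long, 12 mm thick, origin under the pivot; to be left alone
- bur_block: wooden block 60 by 90 by 35 mm with burs standing in it, origin under its centre; to be left alone
- screwdriver: screwdriver with a black handle lying on the bench, 160 mm long; to be left alone
- hammer: small hammer with a wooden handle lying on the bench, 220 mm long; to be left alone
Things that resemble listed ones, but are neither listed nor needed, are in the scene too. What is shaped like the carrier but turquoise is not meant.

How it is judged:
By the outcome, as a careful person would: the job done as asked, in the order asked, and still so for the second after the job is handed in, with the robot touching nothing.
It also fails if it takes over 72 s, if anything falls off the work surface, if the arm or the gripper's body presses on something with over 40 N, if the wrist force passes 120 N, or if a joint passes its speed limit or range.

## Working session

There is one attempt and no reset: what is moved stays moved. The work goes in short steps, Python scripts to look and compute and a tool call to move; the robot and the scene stay as the last step left them, time stands still between calls to the robot, and variables do not carry over. Pictures are saved under pics/ and viewed, at most 10 in all, crops included, and the job is handed in when it is done.

Besides the shell and the picture viewer there is one more tool, called after "Request:" by a JSON object that holds its "op" and its "data". arm_command: Moves the arm, as the interface text tells. Its arguments: {"type":"object","properties":{"delta_rot":{"type":"array","items":{"type":"array","items":{"type":"number"}}},"delta_pos":{"type":"array","items":{"type":"array","items":{"type":"number"}}},"gripper":{"type":"array","items":{"type":"number"}},"grip_force":{"type":"number"}},"required":["delta_rot","delta_pos","gripper"]}

```bash
mkdir -p pics; cat > h.py <<'E'
import numpy as np, cv2
from rig import status, viewer, robot
from scipy.spatial.transform import Rotation as R
def proj(c,P):
    T=np.linalg.inv(c["pose"]); p=(T[:3,:3]@np.atleast_2d(P).T).T+T[:3,3]
    return np.c_[c["fx"]*p[:,0]/p[:,2]+c["cx"], c["fy"]*p[:,1]/p[:,2]+c["cy"]]
def ray(c,uv):
    d=c["pose"][:3,:3]@np.array([(uv[0]-c["cx"])/c["fx"],(uv[1]-c["cy"])/c["fy"],1]); return c["pose"][:3,3],d/np.linalg.norm(d)
def onz(c,uv,z):
    o,d=ray(c,uv); return o+d*(z-o[2])/d[2]
E
python3 - <<'E'
from h import *
print(status.get_obs())
for n in("top","side"):
    c=viewer.camera(n); cv2.imwrite(f"pics/{n}0.png",c["pixels"]); print(n,c["fx"],c["cx"],c["cy"],c["pose"].round(3).tolist())
E
```

```text
{'time': 0.0, 'q': array([ 1.00352466e+00,  5.28478591e-01,  1.43389718e+00, -2.01769108e-05,
        1.18138693e+00, -1.78520032e-01]), 'joint_velocities': array([-0.00022407,  0.00207058,  0.00196038,  0.00032367, -0.00055171,
       -0.0019569 ]), 'joint_torque': array([-3.29592667e-04, -4.40043390e+01, -1.76591223e+01,  6.31129090e-02,
        5.81574161e-02, -1.71666165e-04]), 'position': array([0.23645295, 0.57768846, 0.1918657 ]), 'tool_rot': array([ 1.93150261e-01,  9.81168589e-01, -1.01385337e-03, -3.86600383e-04]), 'ft_force': array([ 0.21293296,  0.20402985, -0.39505303]), 'moment': array([-0.01593526, -0.0203001 , -0.05314675]), 'grip_force': 0.0, 'grip_width': 0.08710363832469348}
top 617.1784790763926 324.80747774668134 236.24097106523246 [[0.005, -0.989, 0.15, 0.365], [-1.0, -0.004, 0.009, 0.05], [-0.009, -0.15, -0.989, 1.418], [0.0, 0.0, 0.0, 1.0]]
side 556.8930982062236 324.1903084480632 245.43396280112006 [[0.865, -0.294, 0.406, 0.104], [-0.501, -0.543, 0.674, -0.734], [0.023, -0.787, -0.617, 0.802], [0.0, 0.0, 0.0, 1.0]]
```

View pics/top0.png

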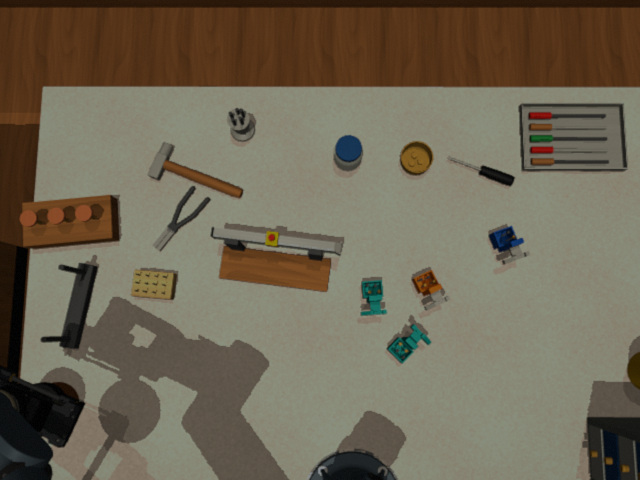

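View pics/side0.png

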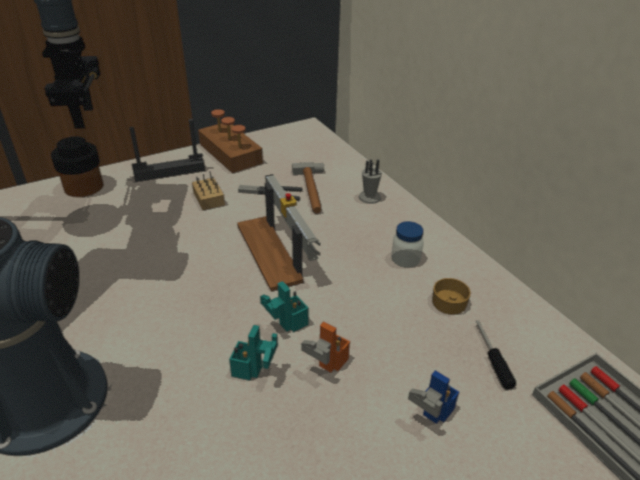

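Top view: the orange carrier is at about (428,285), with its head toward (435,300). The rail runs from its flare at (343,243) to its cap at (212,232), with the catch at (272,238). I'll zoom in.

```bash
python3 - <<'E'
from h import *
t=cv2.imread("pics/top0.png"); s=cv2.imread("pics/side0.png")
z=lambda i,k:cv2.resize(i,None,fx=k,fy=k,interpolation=cv2.INTER_CUBIC)
o=np.zeros((600,800,3),np.uint8)
a=z(t[222:262,200:360],5); o[:200,:800]=a
a=z(t[260:315,400:460],7); o[205:205+385,:420]=a[:385]
a=z(s[318:378,298:358],6); o[205:565,430:790]=a
cv2.imwrite("pics/c1.png",o)
o=z(s[165:265,255:330],6)[:600]; cv2.imwrite("pics/c2.png",o)
E
```

```text
(no output)
```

View pics/c1.png

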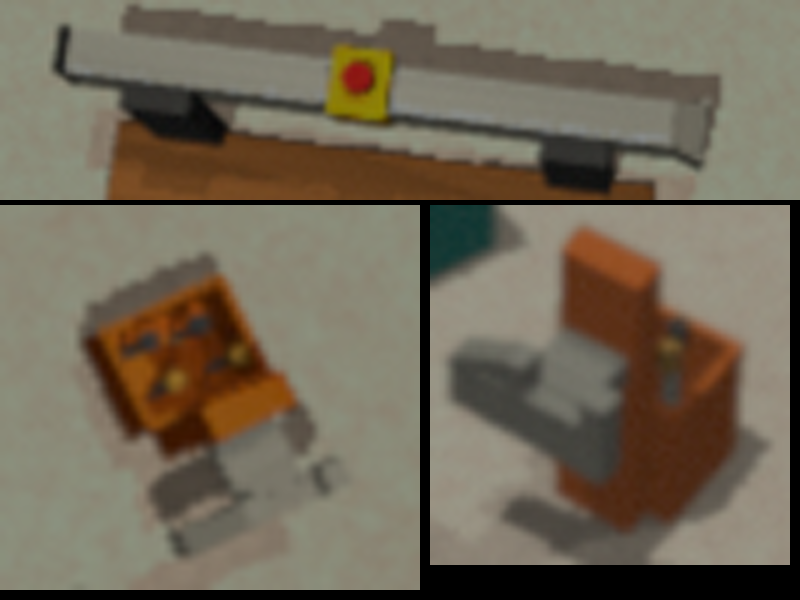

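View pics/c2.png

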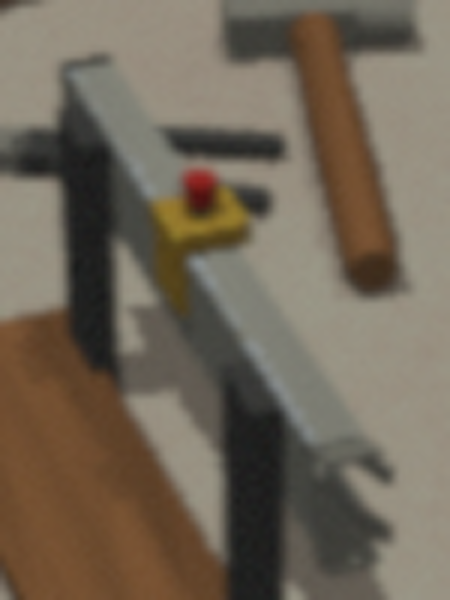

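Composite: carrier upright top corners are at about (200,412), (283,372), (298,402), (215,442) in the top crop, with the bevelled end at left (175,545). The rail top face runs from (65,33)/(70,75) to (680,98)/(672,148), and the button is at (358,77). Side crop: the button is at (200,190) and the flare at lower right (370,440).

```bash
python3 - <<'E'
from h import *
t=viewer.camera("top"); s=viewer.camera("side")
f=lambda p,k,o,q=(0,0):(np.array(p,float)-q+.5)/k-.5+o
def tri(a,b):
    o1,d1=ray(t,a);o2,d2=ray(s,b)
    k=np.linalg.lstsq(np.c_[d1,-d2],o2-o1,rcond=None)[0]
    p,q=o1+k[0]*d1,o2+k[1]*d2; return (p+q)/2,np.linalg.norm(p-q)
A=lambda p:f(p,5,(200,222)); B=lambda p:f(p,7,(400,260),(0,205)); C=lambda p:f(p,6,(298,318),(430,205)); D=lambda p:f(p,6,(255,165))
print("rail")
P=[onz(t,A(p),.1205) for p in [(65,33),(70,75),(680,98),(672,148)]]
for p in P: print(p.round(4))
m0=(P[0]+P[1])/2;m1=(P[2]+P[3])/2;d=m0-m1;print("len",np.linalg.norm(d),"w",[np.linalg.norm(P[i]-P[i+1]) for i in(0,2)],"yaw",np.degrees(np.arctan2(-d[0],d[1])))
for a,b in [((65,33),(108,62)),((672,148),(315,450)),((680,98),(370,430)),((358,77),(200,188))]: print("tri",*tri(A(a),D(b)))
for p,n in zip([(108,62),(75,68),(370,430),(315,450)],"abcd"): print("side z",onz(s,D(p),.1205).round(4))
print("carrier")
q=[(200,412),(283,372),(298,402),(215,442)]
Q=[onz(t,B(p),.108) for p in q]
for p in Q: print(p.round(4))
e=(Q[0]-Q[1]+Q[3]-Q[2])/2;print("c",np.mean(Q,0),"sz",np.linalg.norm(e),"yaw",np.degrees(np.arctan2(-e[0],e[1])))
Q=[onz(s,C(p),.108) for p in [(567,250),(583,228),(660,268),(645,293)]]
for p in Q: print(p.round(4))
print(np.mean(Q,0))
# orange mask in top: cup rim etc; head long edge at z=.087
h=[onz(t,B(p),.087) for p in [(340,470),(180,550)]]; e=h[1]-h[0]; print("head",h,np.degrees(np.arctan2(-e[0],e[1])),np.linalg.norm(e))
h=[onz(t,B(p),.048) for p in [(218,275),(90,335)]]; e=h[1]-h[0]; print("cup",h,np.degrees(np.arctan2(-e[0],e[1])),np.linalg.norm(e))
E
```

```text
rail
[0.5792 0.3018 0.1205]
[0.5611 0.299  0.1205]
[0.5521 0.0393 0.1205]
[0.5307 0.0426 0.1205]
len 0.26105140881022254 w [np.float64(0.018322121753031818), np.float64(0.021669682417580913)] yaw -6.312567135392005
tri [0.57996674 0.30160658 0.11992874] 0.0014495175702384526
tri [0.53111548 0.04241424 0.12077743] 0.0009210657585086165
tri [0.55134872 0.0394089  0.12403379] 0.0006032118471742024
tri [0.557076   0.17441951 0.14131909] 0.0009618446711595884
side z [0.5803 0.3006 0.1205]
side z [0.5669 0.3025 0.1205]
side z [0.5534 0.0435 0.1205]
side z [0.5317 0.0426 0.1205]
carrier
[ 0.4522 -0.1569  0.108 ]
[ 0.4644 -0.1822  0.108 ]
[ 0.4553 -0.1865  0.108 ]
[ 0.4431 -0.1612  0.108 ]
c [ 0.45375106 -0.17170293  0.108     ] sz 0.028097142364452633 yaw 25.704094424505904
[ 0.4446 -0.1642  0.108 ]
[ 0.4529 -0.1589  0.108 ]
[ 0.4642 -0.183   0.108 ]
[ 0.4556 -0.1891  0.108 ]
[ 0.45432417 -0.17381749  0.108     ]
head [array([ 0.4360017 , -0.20266828,  0.087     ]), array([ 0.41141179, -0.15323408,  0.087     ])] 26.446997005657824 0.055212348625086546
cup [array([ 0.49962187, -0.17293168,  0.048     ]), array([ 0.48036953, -0.13201286,  0.048     ])] 25.197019801339895 0.045221710419736
```

Measurements agree. The carrier upright is at (0.454,-0.173) with yaw 25.8°. The rail has yaw -6.3°, mouth at about (0.541,0.041) and catch at about +4 mm. Next I'll plan the approach.

```bash
cat >> h.py <<'E'
def go(*targets):
    """targets (x,y,z,yaw deg): print tool-frame deltas from measured pose"""
    o=status.get_obs(); R0=R.from_quat(o["tool_rot"])
    y=R0.as_matrix()[:,1]; print("t",round(o["time"],2),"pos",o["position"].round(4),"yaw",np.degrees(np.arctan2(-y[0],y[1])).round(2),"F",o["ft_force"].round(1),"M",o["moment"].round(2),"w",o["grip_width"],o["grip_force"])
    for x in targets:
        s,c=np.sin(np.radians(x[3])),np.cos(np.radians(x[3]))
        Rt=R.from_matrix(np.array([[-c,-s,0],[-s,c,0],[0,0,-1]]))
        print(x,"dpos",R0.inv().apply(np.array(x[:3])-o["position"]).round(4),"drot",np.degrees((R0.inv()*Rt).as_rotvec()).round(2))
E
python3 -c "
from h import *
go((.46,.28,.22,0),(.454,-.1725,.20,25.8))"
```

```text
t 0.2 pos [0.2366 0.5779 0.1922] yaw -22.28 F [ 0.1 -0.2 -1.2] M [-0.04 -0.02  0.03] w 0.087143839129141 0.0
(0.46, 0.28, 0.22, 0) dpos [-0.3196 -0.1911 -0.0276] drot [ -0.07  -0.03 -22.28]
(0.454, -0.1725, 0.2, 25.8) dpos [-0.4856 -0.612  -0.0071] drot [ -0.07  -0.05 -48.08]
```

Request:
{"op": "arm_command", "data": {"delta_rot": [[0, 0, -5], [0, 0, -10], [0, 0, -15], [0, 0, -20], [0, 0, -22], [0, 0, -22], [0, 0, -22], [0, 0, -22], [0, 0, -22], [0, 0, -22], [0, 0, -22], [0, 0, -22]], "delta_pos": [[-0.03, -0.02, -0.03], [-0.06, -0.04, -0.03], [-0.09, -0.055, -0.03], [-0.125, -0.075, -0.03], [-0.16, -0.096, -0.03], [-0.19, -0.115, -0.03], [-0.22, -0.132, -0.03], [-0.25, -0.15, -0.03], [-0.28, -0.168, -0.03], [-0.32, -0.191, -0.03], [-0.32, -0.191, -0.03], [-0.32, -0.191, -0.03]], "gripper": [-1, -1, -1, -1, -1, -1, -1, -1, -1, -1, -1, -1]}}

```text
time: 1.2
position: [0.4623, 0.2783, 0.2227]
tool_rot: [0.005, 1.0, -0.0, 0.0]
ft_force: [-1.0, 0.1, 0.2]
grip_width: 0.0872
grip_force: 0.0
```

```bash
python3 -c "
from h import *
go((.454,-.1725,.20,25.8))"
```

```text
t 1.2 pos [0.4623 0.2783 0.2227] yaw -0.55 F [-1.   0.1  0.2] M [0.04 0.01 0.02] w 0.08718368191578008 0.0
(0.454, -0.1725, 0.2, 25.8) dpos [ 0.004  -0.4509  0.0228] drot [-1.000e-02  1.000e-02 -2.635e+01]
```

Request:
{"op": "arm_command", "data": {"delta_rot": [[0, 0, -2], [0, 0, -4], [0, 0, -6], [0, 0, -9], [0, 0, -12], [0, 0, -15], [0, 0, -18], [0, 0, -21], [0, 0, -24], [0, 0, -26.3], [0, 0, -26.3], [0, 0, -26.3]], "delta_pos": [[0, -0.04, 0], [0, -0.08, 0], [0, -0.12, 0], [0, -0.16, 0], [0, -0.2, 0], [0, -0.24, 0.01], [0, -0.28, 0.02], [0.004, -0.32, 0.023], [0.004, -0.36, 0.023], [0.004, -0.4, 0.023], [0.004, -0.44, 0.023], [0.004, -0.451, 0.023]], "gripper": [-1, -1, -1, -1, -1, -1, -1, -1, -1, -1, -1, -1]}}

```text
time: 2.2
position: [0.4557, -0.175, 0.2001]
tool_rot: [-0.224, 0.975, -0.002, 0.001]
ft_force: [-0.4, 0.4, -0.1]
grip_width: 0.0871
grip_force: 0.0
```

```bash
python3 -c "
from h import *
go((.454,-.1725,.13,25.8),(.454,-.1725,.077,25.8))"
```

```text
t 2.2 pos [ 0.4557 -0.175   0.2001] yaw 25.88 F [-0.4  0.4 -0.1] M [ 0.07  0.01 -0.03] w 0.08708699734224762 0.0
(0.454, -0.1725, 0.13, 25.8) dpos [0.0005 0.0032 0.0701] drot [-0.22  0.04  0.08]
(0.454, -0.1725, 0.077, 25.8) dpos [0.0005 0.0034 0.1231] drot [-0.22  0.04  0.08]
```

Request:
{"op": "arm_command", "data": {"delta_rot": [[0, 0, 0], [0, 0, 0], [0, 0, 0], [0, 0, 0], [0, 0, 0], [0, 0, 0], [0, 0, 0]], "delta_pos": [[0, 0.003, 0.03], [0, 0.003, 0.06], [0, 0.003, 0.09], [0, 0.003, 0.11], [0, 0.003, 0.123], [0, 0.003, 0.123], [0, 0.003, 0.123]], "gripper": [-1, -1, -1, -1, -1, -1, -1]}}

```text
time: 2.78
position: [0.4529, -0.1663, 0.0764]
tool_rot: [-0.226, 0.974, 0.001, -0.001]
ft_force: [-0.0, -0.3, -0.2]
grip_width: 0.0871
grip_force: 0.0
```

```bash
python3 - <<'E'
from h import *
go((.454,-.1725,.077,25.8))
t=viewer.camera("top")["pixels"];s=viewer.camera("side")["pixels"]
z=lambda i,k:cv2.resize(i,None,fx=k,fy=k,interpolation=cv2.INTER_CUBIC)
cv2.imwrite("pics/g1.png",np.hstack([z(t[240:340,380:480],4),z(s[300:400,280:380],4)]))
E
```

```text
t 2.78 pos [ 0.4529 -0.1663  0.0764] yaw 26.1 F [-0.  -0.3 -0.2] M [0.08 0.03 0.02] w 0.08709913296478325 0.0
(0.454, -0.1725, 0.077, 25.8) dpos [ 0.0017 -0.0061 -0.0006] drot [ 0.12 -0.05  0.3 ]
```

View pics/g1.png

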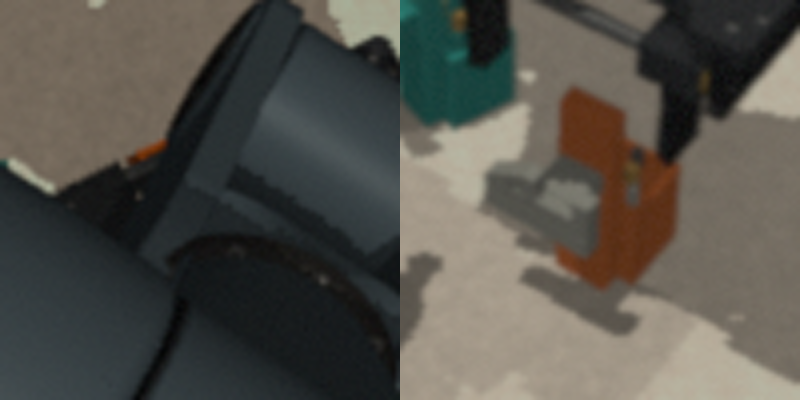

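The fingers straddle the upright, and the turquoise carrier is clear. I'll correct 6 mm along the closing axis and close.

Request:
{"op": "arm_command", "data": {"delta_rot": [[0, 0, 0], [0, 0, 0], [0, 0, 0], [0, 0, 0], [0, 0, 0], [0, 0, 0], [0, 0, 0], [0, 0, 0], [0, 0, 0], [0, 0, 0], [0, 0, 0], [0, 0, 0]], "delta_pos": [[0.0015, -0.006, 0], [0.0015, -0.006, 0], [0.0015, -0.006, 0], [0.0015, -0.006, 0], [0.0015, -0.006, 0], [0.0015, -0.006, 0], [0.0015, -0.006, 0], [0.0015, -0.006, 0], [0.0015, -0.006, 0], [0.0015, -0.006, 0], [0.0015, -0.006, 0], [0.0015, -0.006, 0]], "gripper": [-1, -1, -1, 1, 1, 1, 1, 1, 1, 1, 1, 1], "grip_force": 25}}

```text
time: 3.88
position: [0.4544, -0.174, 0.0768]
tool_rot: [-0.225, 0.974, 0.0, -0.0]
ft_force: [-0.6, -0.5, 1.2]
grip_width: 0.0348
grip_force: 0.0
```

```bash
python3 -c "
from h import *
go((.454,-.1725,.2,25.8))"
```

```text
t 3.88 pos [ 0.4544 -0.174   0.0768] yaw 26.02 F [-0.6 -0.5  1.2] M [0.09 0.02 0.05] w 0.034791730562494294 0.0
(0.454, -0.1725, 0.2, 25.8) dpos [-0.0003  0.0015 -0.1232] drot [ 0.01 -0.    0.22]
```

Request:
{"op": "arm_command", "data": {"delta_rot": [[0, 0, 0], [0, 0, 0], [0, 0, 0], [0, 0, 0], [0, 0, 0], [0, 0, 0]], "delta_pos": [[0, 0, 0], [0, 0, 0], [0, 0, 0], [0, 0, 0], [0, 0, 0], [0, 0, 0]], "gripper": [1, 1, 1, 1, 1, 1]}}

```text
time: 4.38
position: [0.4543, -0.174, 0.0768]
tool_rot: [-0.225, 0.974, 0.0, -0.0]
ft_force: [0.2, -0.1, -0.3]
grip_width: 0.0258
grip_force: 25.0
```

```bash
python3 -c "
from h import *
go((.454,-.1735,.2,25.8))"
```

```text
t 4.38 pos [ 0.4543 -0.174   0.0768] yaw 26.02 F [ 0.2 -0.1 -0.3] M [0.12 0.09 0.05] w 0.025783027779087864 24.999952018260956
(0.454, -0.1735, 0.2, 25.8) dpos [ 1.000e-04  6.000e-04 -1.232e-01] drot [ 0.01 -0.    0.22]
```

Request:
{"op": "arm_command", "data": {"delta_rot": [[0, 0, 0], [0, 0, 0], [0, 0, 0], [0, 0, 0], [0, 0, 0], [0, 0, 0], [0, 0, 0], [0, 0, 0]], "delta_pos": [[0, 0, -0.01], [0, 0, -0.03], [0, 0, -0.05], [0, 0, -0.07], [0, 0, -0.09], [0, 0, -0.11], [0, 0, -0.123], [0, 0, -0.123]], "gripper": [1, 1, 1, 1, 1, 1, 1, 1]}}

```text
time: 5.05
position: [0.456, -0.175, 0.2023]
tool_rot: [-0.225, 0.974, -0.002, 0.002]
ft_force: [0.4, -0.3, -2.2]
grip_width: 0.0259
grip_force: 25.0
```

```bash
python3 -c "
from h import *
go((.563,-.04,.18,-6.3))"
```

```text
t 5.05 pos [ 0.456  -0.175   0.2023] yaw 26.03 F [ 0.4 -0.3 -2.2] M [-0.07 -0.06  0.  ] w 0.025856124912630635 24.999321699142456
(0.563, -0.04, 0.18, -6.3) dpos [-0.1554  0.0745  0.0224] drot [-0.24  0.25 32.33]
```

Request:
{"op": "arm_command", "data": {"delta_rot": [[0, 0, 3], [0, 0, 6], [0, 0, 10], [0, 0, 14], [0, 0, 18], [0, 0, 22], [0, 0, 26], [0, 0, 30], [0, 0, 32.3], [0, 0, 32.3], [0, 0, 32.3], [0, 0, 32.3]], "delta_pos": [[-0.012, 0.006, 0], [-0.03, 0.014, 0], [-0.05, 0.024, 0], [-0.07, 0.034, 0.005], [-0.09, 0.043, 0.01], [-0.11, 0.052, 0.015], [-0.13, 0.062, 0.02], [-0.145, 0.07, 0.022], [-0.155, 0.0745, 0.022], [-0.155, 0.0745, 0.022], [-0.155, 0.0745, 0.022], [-0.155, 0.0745, 0.022]], "gripper": [1, 1, 1, 1, 1, 1, 1, 1, 1, 1, 1, 1]}}

```text
time: 6.05
position: [0.5599, -0.0394, 0.177]
tool_rot: [0.054, 0.999, -0.0, -0.001]
ft_force: [0.0, -0.7, -2.5]
grip_width: 0.0258
grip_force: 25.0
```

```bash
python3 -c "
from h import *
go((.563,-.04,.1048,-6.3))"
```

```text
t 6.05 pos [ 0.5599 -0.0394  0.177 ] yaw -6.23 F [ 0.  -0.7 -2.5] M [ 0.05  0.05 -0.  ] w 0.025847541037818233 24.99958723783493
(0.563, -0.04, 0.1048, -6.3) dpos [-0.0033 -0.0002  0.0722] drot [-0.01 -0.13  0.07]
```

Request:
{"op": "arm_command", "data": {"delta_rot": [[0, 0, 0], [0, 0, 0], [0, 0, 0], [0, 0, 0], [0, 0, 0], [0, 0, 0], [0, 0, 0]], "delta_pos": [[-0.002, 0, 0.015], [-0.003, 0, 0.03], [-0.003, 0, 0.045], [-0.003, 0, 0.06], [-0.003, 0, 0.072], [-0.003, 0, 0.072], [-0.003, 0, 0.072]], "gripper": [1, 1, 1, 1, 1, 1, 1]}}

```text
time: 6.63
position: [0.5629, -0.0401, 0.1054]
tool_rot: [0.055, 0.998, 0.0, -0.001]
ft_force: [0.3, 0.6, -0.9]
grip_width: 0.026
grip_force: 25.0
```

```bash
python3 - <<'E'
from h import *
go((.563,-.0385,.1048,-6.3))
t=viewer.camera("top");s=viewer.camera("side")
cv2.imwrite("pics/t2.png",t["pixels"]);cv2.imwrite("pics/s2.png",s["pixels"])
z=lambda i,k:cv2.resize(i,None,fx=k,fy=k,interpolation=cv2.INTER_CUBIC)
o=np.zeros((600,800,3),np.uint8)
o[:600,:400]=z(t["pixels"][210:285,325:375],8); o[:600,400:]=z(s["pixels"][215:315,275:342],6)[:600,:400]
cv2.imwrite("pics/i1.png",o)
E
```

```text
t 6.63 pos [ 0.5629 -0.0401  0.1054] yaw -6.32 F [ 0.3  0.6 -0.9] M [ 0.06 -0.03 -0.05] w 0.02596435055008469 24.999599754810333
(0.563, -0.0385, 0.1048, -6.3) dpos [0.0001 0.0016 0.0006] drot [ 0.01 -0.12 -0.02]
```

View pics/i1.png

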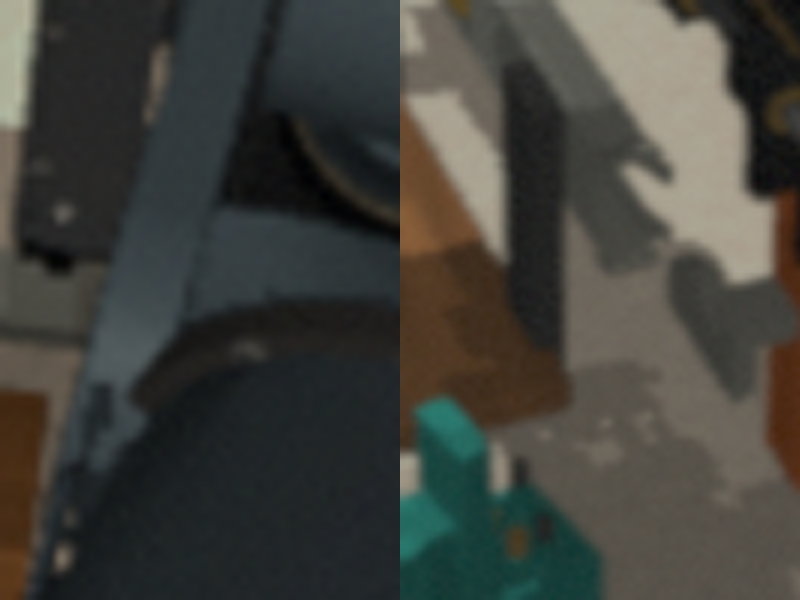

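The side view shows the head at (740,330) in the crop, just ahead of the flare at (650,215), level and in line. The arm hides it from the top camera. I'll compare with predicted projections.

```bash
python3 - <<'E'
from h import *
o=status.get_obs(); s=viewer.camera("side")
a=np.radians(-6.3); X=np.array([np.cos(a),np.sin(a),0]);Y=np.array([-np.sin(a),np.cos(a),0]);Z=np.array([0,0,1.])
cp=lambda uv:(uv-[275,215]+.5)*6-.5+[400,0]
p=o["position"]; O=p*[1,1,0]+Z*(p[2]-.0768)
for n,v in {"lead bot back":(-34.5,32,57),"lead bot front":(-25.5,32,57),"trail bot back":(-34.5,-22,57),"trail top back":(-34.5,-22,87),"trail top front":(-25.5,-22,87),"lead bevel start":(-34.5,12,87)}.items():
    v=np.array(v)/1e3; print(n,cp(proj(s,O+v[0]*X+v[1]*Y+v[2]*Z)).round(0))
Rr=np.array([.5558,.1707,0])
for n,v in {"mouth top back":(-9.75,-130,120.5),"mouth top front":(9.75,-130,120.5),"mouth bot back":(-9.75,-130,79.5)}.items():
    v=np.array(v)/1e3; print(n,cp(proj(s,Rr+v[0]*X+v[1]*Y+v[2]*Z)).round(0))
E
```

```text
lead bot back [[668. 305.]]
lead bot front [[693. 299.]]
trail bot back [[735. 406.]]
trail top back [[737. 335.]]
trail top front [[763. 328.]]
lead bevel start [[694. 271.]]
mouth top back [[595. 150.]]
mouth top front [[649. 137.]]
mouth bot back [[595. 245.]]
```

```bash
cat >> h.py <<'E'
def rc(x=0.,y=None,z=.1048,yaw=-6.3):
    o=status.get_obs(); a=np.radians(-6.3); M=np.array([[np.cos(a),np.sin(a),0],[-np.sin(a),np.cos(a),0],[0,0,1]])
    r=M@(o["position"]-[.5558,.1707,0])-[.03,0,.0048]
    print("head rail",(r*1e3).round(1),"F rail",(M@o["ft_force"]).round(1),"M rail",(M@o["moment"]).round(2),"rot",(R.from_quat(o["tool_rot"]).as_euler("zyx",degrees=True)).round(2),"t",round(o["time"],2),"w",round(o["grip_width"],4))
E
python3 -c "
from h import *
rc()"
```

```text
head rail [   1.9 -208.5  102.1] F rail [-0.2  0.3 -1.5] M rail [0.   0.02 0.01] rot [-1.7370e+02  1.1000e-01  1.7996e+02] t 6.78 w 0.0258
```

Request:
{"op": "arm_command", "data": {"delta_rot": [[0, 0, 0], [0, 0, 0], [0, 0, 0], [0, 0, 0], [0, 0, 0], [0, 0, 0], [0, 0, 0], [0, 0, 0]], "delta_pos": [[0, 0.004, 0.0005], [0, 0.008, 0.0005], [0, 0.012, 0.0005], [0, 0.016, 0.0005], [0, 0.02, 0.0005], [0, 0.024, 0.0005], [0, 0.028, 0.0005], [0, 0.028, 0.0005]], "gripper": [1, 1, 1, 1, 1, 1, 1, 1]}}

```text
time: 7.45
position: [0.567, -0.0106, 0.1053]
tool_rot: [0.054, 0.999, 0.0, -0.0]
ft_force: [-0.5, -0.2, -1.5]
grip_width: 0.0259
grip_force: 25.0
```

```bash
python3 -c "
from h import *
rc()"
```

```text
head rail [   1.  -178.9  100.5] F rail [-0.5 -0.2 -1.5] M rail [ 0.    0.03 -0.01] rot [-1.7377e+02 -1.0000e-02 -1.7998e+02] t 7.45 w 0.0259
```

Request:
{"op": "arm_command", "data": {"delta_rot": [[0, 0, 0], [0, 0, 0], [0, 0, 0], [0, 0, 0]], "delta_pos": [[0, 0, 0], [0, 0, 0], [0, 0, 0], [0, 0, 0]], "gripper": [1, 1, 1, 1]}}

```text
time: 7.78
position: [0.567, -0.0118, 0.1053]
tool_rot: [0.055, 0.998, -0.0, -0.0]
ft_force: [-0.4, 0.1, -1.8]
grip_width: 0.026
grip_force: 25.0
```

```bash
python3 -c "
from h import *
rc();viewer.camera('top');rc()"
```

```text
head rail [   1.2 -180.2  100.5] F rail [-0.4  0.1 -1.8] M rail [-0.01 -0.    0.03] rot [-173.7   -0.   180. ] t 7.78 w 0.026
head rail [   1.2 -180.2  100.5] F rail [ 0.   0.8 -3.2] M rail [-0.05  0.03 -0.01] rot [-173.7   -0.   180. ] t 7.83 w 0.0259
```

Request:
{"op": "arm_command", "data": {"delta_rot": [[0, 0, 0], [0, 0, 0], [0, 0, 0], [0, 0, 0], [0, 0, 0], [0, 0, 0], [0, 0, 0], [0, 0, 0], [0, 0, 0], [0, 0, 0], [0, 0, 0], [0, 0, 0]], "delta_pos": [[0.001, 0, 0.0003], [0.001, 0.002, 0.0003], [0.001, 0.004, 0.0003], [0.001, 0.006, 0.0003], [0.001, 0.008, 0.0003], [0.001, 0.01, 0.0003], [0.001, 0.012, 0.0003], [0.001, 0.014, 0.0003], [0.001, 0.016, 0.0003], [0.001, 0.018, 0.0003], [0.001, 0.02, 0.0003], [0.001, 0.02, 0.0003]], "gripper": [1, 1, 1, 1, 1, 1, 1, 1, 1, 1, 1, 1]}}

```text
time: 8.83
position: [0.5682, 0.0089, 0.105]
tool_rot: [0.055, 0.999, 0.0, -0.0]
ft_force: [0.6, -0.1, -1.7]
grip_width: 0.0253
grip_force: 25.0
```

```bash
python3 -c "
from h import *
rc()"
```

```text
head rail [   0.  -159.5  100.2] F rail [ 0.6 -0.1 -1.7] M rail [ 0.05 -0.01 -0.01] rot [-1.7374e+02 -1.0000e-02 -1.7999e+02] t 8.83 w 0.0253
```

Request:
{"op": "arm_command", "data": {"delta_rot": [[0, 0, 0], [0, 0, 0], [0, 0, 0], [0, 0, 0], [0, 0, 0], [0, 0, 0], [0, 0, 0], [0, 0, 0], [0, 0, 0], [0, 0, 0], [0, 0, 0], [0, 0, 0]], "delta_pos": [[0, 0.002, 0], [0, 0.004, 0], [0, 0.006, 0], [0, 0.008, 0], [0, 0.01, 0], [0, 0.012, 0], [0, 0.014, 0], [0, 0.016, 0], [0, 0.018, 0], [0, 0.02, 0], [0, 0.022, 0], [0, 0.022, 0]], "gripper": [1, 1, 1, 1, 1, 1, 1, 1, 1, 1, 1, 1]}}

```text
time: 9.83
position: [0.5707, 0.0307, 0.1051]
tool_rot: [0.055, 0.999, 0.0, 0.0]
ft_force: [0.5, -0.3, -1.5]
grip_width: 0.0259
grip_force: 25.0
```

```bash
python3 -c "
from h import *
rc()"
```

```text
head rail [   0.2 -137.5  100.3] F rail [ 0.5 -0.2 -1.5] M rail [0.01 0.04 0.02] rot [-1.7374e+02  1.0000e-02 -1.7999e+02] t 9.83 w 0.0259
```

Request:
{"op": "arm_command", "data": {"delta_rot": [[0, 0, 0], [0, 0, 0], [0, 0, 0], [0, 0, 0], [0, 0, 0], [0, 0, 0], [0, 0, 0], [0, 0, 0], [0, 0, 0], [0, 0, 0], [0, 0, 0], [0, 0, 0]], "delta_pos": [[0, 0.004, 0], [0, 0.008, 0], [0, 0.012, 0], [0, 0.016, 0], [0, 0.02, 0], [0, 0.024, 0], [0, 0.028, 0], [0, 0.032, 0], [0, 0.036, 0], [0, 0.04, 0], [0, 0.044, 0], [0, 0.044, 0]], "gripper": [1, 1, 1, 1, 1, 1, 1, 1, 1, 1, 1, 1]}}

```text
time: 10.83
position: [0.5755, 0.0748, 0.1051]
tool_rot: [0.054, 0.999, 0.0, 0.0]
ft_force: [0.8, 0.6, -2.0]
grip_width: 0.026
grip_force: 25.0
```

```bash
python3 -c "
from h import *
rc()"
```

```text
head rail [ 1.000e-01 -9.310e+01  1.003e+02] F rail [ 0.8  0.7 -2. ] M rail [ 0.02 -0.02  0.08] rot [-1.7376e+02  1.0000e-02 -1.7998e+02] t 10.83 w 0.026
```

Request:
{"op": "arm_command", "data": {"delta_rot": [[0, 0, 0], [0, 0, 0], [0, 0, 0], [0, 0, 0], [0, 0, 0], [0, 0, 0], [0, 0, 0], [0, 0, 0], [0, 0, 0], [0, 0, 0], [0, 0, 0], [0, 0, 0]], "delta_pos": [[0, 0.005, 0], [0, 0.01, 0], [0, 0.015, 0], [0, 0.02, 0], [0, 0.025, 0], [0, 0.03, 0], [0, 0.035, 0], [0, 0.04, 0], [0, 0.045, 0], [0, 0.05, 0], [0, 0.053, 0], [0, 0.053, 0]], "gripper": [1, 1, 1, 1, 1, 1, 1, 1, 1, 1, 1, 1]}}

```text
time: 11.83
position: [0.5813, 0.1275, 0.105]
tool_rot: [0.054, 0.999, 0.0, 0.0]
ft_force: [0.4, 0.3, -1.4]
grip_width: 0.0258
grip_force: 25.0
```

```bash
python3 -c "
from h import *
rc()"
```

```text
head rail [  0.  -40.2 100.2] F rail [ 0.4  0.3 -1.4] M rail [-0.03 -0.01 -0.02] rot [-173.77    0.   -179.99] t 11.83 w 0.0258
```

Request:
{"op": "arm_command", "data": {"delta_rot": [[0, 0, 0], [0, 0, 0], [0, 0, 0], [0, 0, 0], [0, 0, 0], [0, 0, 0], [0, 0, 0], [0, 0, 0], [0, 0, 0], [0, 0, 0], [0, 0, 0], [0, 0, 0]], "delta_pos": [[0, 0.003, 0], [0, 0.006, 0], [0, 0.009, 0], [0, 0.012, 0], [0, 0.015, 0], [0, 0.018, 0], [0, 0.021, 0], [0, 0.024, 0], [0, 0.027, 0], [0, 0.03, 0], [0, 0.03, 0], [0, 0.03, 0]], "gripper": [1, 1, 1, 1, 1, 1, 1, 1, 1, 1, 1, 1]}}

```text
time: 12.83
position: [0.5843, 0.1559, 0.1049]
tool_rot: [0.054, 0.999, -0.001, -0.0]
ft_force: [-0.7, -3.9, -2.6]
grip_width: 0.0257
grip_force: 25.0
```

```bash
python3 -c "
from h import *
rc()"
```

```text
head rail [ -0.  -11.6 100.1] F rail [-0.3 -3.9 -2.6] M rail [-0.88 -0.1   0.12] rot [-1.7376e+02 -3.0000e-02  1.7993e+02] t 12.83 w 0.0257
```

Request:
{"op": "arm_command", "data": {"delta_rot": [[0, 0, 0], [0, 0, 0], [0, 0, 0], [0, 0, 0], [0, 0, 0], [0, 0, 0], [0, 0, 0], [0, 0, 0]], "delta_pos": [[0, 0.001, 0], [0, 0.002, 0], [0, 0.003, 0], [0, 0.004, 0], [0, 0.005, 0], [0, 0.006, 0], [0, 0.006, 0], [0, 0.006, 0]], "gripper": [1, 1, 1, 1, 1, 1, 1, 1]}}

```text
time: 13.5
position: [0.585, 0.163, 0.1049]
tool_rot: [0.055, 0.998, 0.0, -0.0]
ft_force: [-0.5, -1.3, -2.0]
grip_width: 0.0256
grip_force: 25.0
```

```bash
python3 -c "
from h import *
rc()"
```

```text
head rail [ -0.2  -4.4 100.1] F rail [-0.4 -1.4 -2. ] M rail [-0.3   0.04  0.08] rot [-1.7372e+02 -2.0000e-02 -1.7996e+02] t 13.5 w 0.0256
```

Request:
{"op": "arm_command", "data": {"delta_rot": [[0, 0, 0], [0, 0, 0], [0, 0, 0], [0, 0, 0], [0, 0, 0], [0, 0, 0], [0, 0, 0]], "delta_pos": [[0, 0.001, 0], [0, 0.002, 0], [0, 0.003, 0], [0, 0.004, 0], [0, 0.005, 0], [0, 0.005, 0], [0, 0.005, 0]], "gripper": [1, 1, 1, 1, 1, 1, 1]}}

```text
time: 14.08
position: [0.5858, 0.1675, 0.1051]
tool_rot: [0.055, 0.999, 0.0, 0.0]
ft_force: [-1.0, -4.1, -1.8]
grip_width: 0.0254
grip_force: 25.0
```

```bash
cat >> h.py <<'E'
def red(im):
    r=im[170:230,270:310].astype(int); m=(r[...,2]>90)&(r[...,1]<50)&(r[...,0]<60); v,u=np.nonzero(m)
    print("red n",len(u),"top",v.min()+170 if len(v) else None,"mean",(u.mean()+270).round(2),(v.mean()+170).round(2)) if len(u) else print("none")
E
python3 -c "
from h import *
rc(); red(cv2.imread('pics/side0.png')); red(cv2.imread('pics/s2.png')); red(viewer.camera('side')['pixels'])"
```

```text
head rail [2.000e-01 1.000e-01 1.003e+02] F rail [-0.5 -4.2 -1.8] M rail [-0.76 -0.02  0.11] rot [-1.7372e+02  1.0000e-02 -1.8000e+02] t 14.08 w 0.0254
red n 11 top 194 mean 287.73 195.27
red n 8 top 195 mean 287.88 195.88
red n 1 top 222 mean 309.0 222.0
```

Request:
{"op": "arm_command", "data": {"delta_rot": [[0, 0, 0], [0, 0, 0], [0, 0, 0], [0, 0, 0]], "delta_pos": [[0, 0.001, 0], [0, 0.002, 0], [0, 0.002, 0], [0, 0.002, 0]], "gripper": [1, 1, 1, 1]}}

```text
time: 14.47
position: [0.5863, 0.1692, 0.1053]
tool_rot: [0.055, 0.999, -0.0, 0.0]
ft_force: [-0.8, -4.4, -1.6]
grip_width: 0.0258
grip_force: 25.1
```

```bash
python3 -c "
from h import *
rc(); s=viewer.camera('side')['pixels']; cv2.imwrite('pics/s3.png',cv2.resize(s[150:270,235:345],None,fx=5,fy=5,interpolation=cv2.INTER_CUBIC))"
```

```text
head rail [  0.5   1.8 100.5] F rail [-0.3 -4.5 -1.6] M rail [-1.   -0.12  0.1 ] rot [-1.7374e+02  4.0000e-02  1.7997e+02] t 14.47 w 0.0258
```

View pics/s3.png

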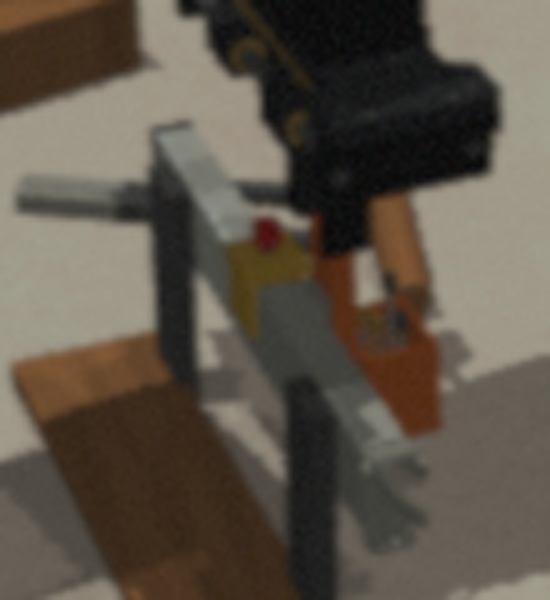

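The button is at (267,233), down at its resting height, and the head is at +1.8 mm as expected for latched. I'll push 1.5 mm more, then ease back to test the hold.

Request:
{"op": "arm_command", "data": {"delta_rot": [[0, 0, 0], [0, 0, 0], [0, 0, 0], [0, 0, 0], [0, 0, 0], [0, 0, 0], [0, 0, 0], [0, 0, 0]], "delta_pos": [[0, 0.001, 0], [0, 0.0015, 0], [0, 0.0015, 0], [0, 0.0005, 0], [0, -0.0005, 0], [0, -0.0015, 0], [0, -0.002, 0], [0, -0.002, 0]], "gripper": [1, 1, 1, 1, 1, 1, 1, 1]}}

```text
time: 15.18
position: [0.5859, 0.1683, 0.1051]
tool_rot: [0.055, 0.998, 0.001, 0.0]
ft_force: [0.5, -0.8, -1.9]
grip_width: 0.0255
grip_force: 25.0
```

```bash
python3 -c "
from h import *
rc(); s=viewer.camera('side')['pixels'].astype(int)
for n,i in(('base',cv2.imread('pics/side0.png').astype(int)),('now',s)):
    r=i[180:210,278:298]; m=(r[...,2]>2.2*r[...,1])&(r[...,2]>60); v,u=np.nonzero(m); print(n,len(v),v.min()+180,v.max()+180,v.mean()+180,u.mean()+278)"
```

```text
head rail [  0.2   0.9 100.3] F rail [ 0.5 -0.7 -1.9] M rail [-0.21 -0.14  0.01] rot [-1.7369e+02  4.0000e-02 -1.7991e+02] t 15.18 w 0.0255
base 20 194 199 195.95 287.8
now 16 194 199 196.375 288.0625
```

Request:
{"op": "arm_command", "data": {"delta_rot": [[0, 0, 0], [0, 0, 0], [0, 0, 0], [0, 0, 0]], "delta_pos": [[0, -0.0005, 0], [0, -0.0015, 0], [0, -0.0015, 0], [0, -0.0015, 0]], "gripper": [1, 1, 1, 1]}}

```text
time: 15.57
position: [0.5857, 0.1673, 0.1051]
tool_rot: [0.055, 0.998, 0.001, 0.0]
ft_force: [0.4, 4.5, -2.5]
grip_width: 0.026
grip_force: 25.0
```

```bash
python3 -c "
from h import *
rc()"
```

```text
head rail [ 1.000e-01 -1.000e-01  1.003e+02] F rail [-0.1  4.5 -2.5] M rail [ 0.82 -0.03 -0.02] rot [-1.7368e+02  3.0000e-02 -1.7987e+02] t 15.57 w 0.026
```

The catch holds against a 4.5 N pull, so it is latched. I'll relax, open and lift off.

Request:
{"op": "arm_command", "data": {"delta_rot": [[0, 0, 0], [0, 0, 0], [0, 0, 0], [0, 0, 0], [0, 0, 0], [0, 0, 0], [0, 0, 0], [0, 0, 0], [0, 0, 0], [0, 0, 0], [0, 0, 0], [0, 0, 0]], "delta_pos": [[0, 0.0015, 0], [0, 0.0015, 0], [0, 0.0015, 0], [0, 0.0015, 0], [0, 0.0015, 0], [0, 0.0015, 0], [0, 0.0015, 0], [0, 0.0015, 0], [0, 0.0015, 0], [0, 0.0015, 0], [0, 0.0015, 0], [0, 0.0015, 0]], "gripper": [1, 1, -0.2, -0.2, -0.2, -0.2, -0.2, -0.2, -0.2, -0.2, -0.2, -0.2]}}

```text
time: 16.57
position: [0.5857, 0.1674, 0.105]
tool_rot: [0.055, 0.999, -0.0, -0.0]
ft_force: [0.5, -0.3, -0.5]
grip_width: 0.0521
grip_force: 0.0
```

Request:
{"op": "arm_command", "data": {"delta_rot": [[0, 0, 0], [0, 0, 0], [0, 0, 0], [0, 0, 0], [0, 0, 0], [0, 0, 0], [0, 0, 0], [0, 0, 0], [0, 0, 0], [0, 0, 0], [0, 0, 0], [0, 0, 0]], "delta_pos": [[0, 0, 0], [0, 0, -0.01], [0, 0, -0.03], [0, 0, -0.05], [0, 0, -0.07], [0, 0, -0.09], [0, 0, -0.12], [0, -0.04, -0.14], [0, -0.08, -0.14], [0, -0.12, -0.14], [0, -0.16, -0.14], [0, -0.2, -0.14]], "gripper": [-0.2, -0.2, -0.2, -0.2, -0.2, -0.2, -0.2, -0.2, -0.2, -0.2, -0.2, -0.2]}}

```text
time: 17.57
position: [0.5635, -0.0329, 0.2463]
tool_rot: [0.054, 0.999, -0.0, 0.001]
ft_force: [1.1, 0.9, -0.1]
grip_width: 0.052
grip_force: 0.0
```

```bash
python3 -c "
from h import *
rc(); s=viewer.camera('side')['pixels']; t=viewer.camera('top')['pixels']
z=lambda i:cv2.resize(i,(400,600),interpolation=cv2.INTER_CUBIC)
cv2.imwrite('pics/f.png',np.hstack([z(s[150:270,250:330]),z(t[190:310,230:310])]))"
```

```text
head rail [  -0.  -201.5  241.5] F rail [ 1.   1.  -0.1] M rail [-0.   -0.09  0.01] rot [-1.7376e+02  9.0000e-02  1.7997e+02] t 17.57 w 0.052
```

View pics/f.png

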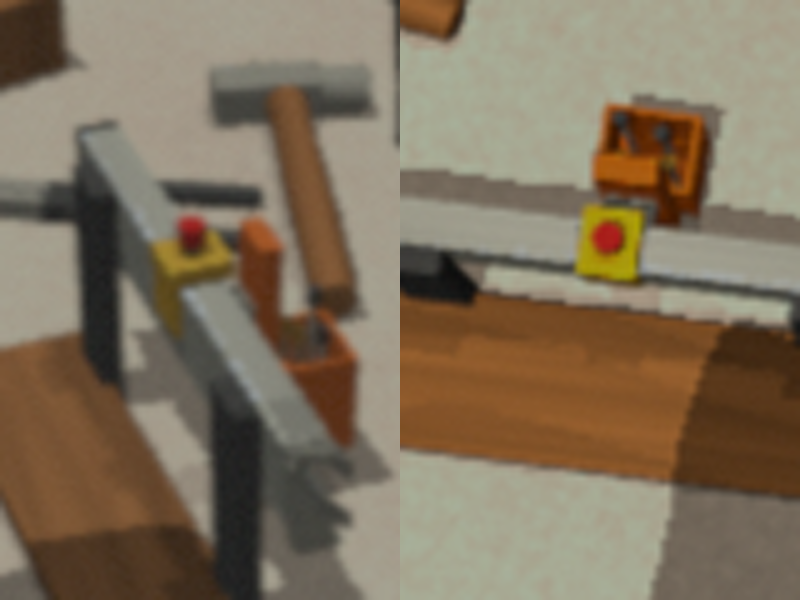

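```bash
python3 -c "
from h import *
t=viewer.camera('top'); a=np.radians(-6.3); M=np.array([[np.cos(a),np.sin(a),0],[-np.sin(a),np.cos(a),0],[0,0,1]])
for n,p,z in(('upright',(628,170),.136),('button',(607,237),.1445)):
    uv=(np.array(p)-[400,0]+.5)/5-.5+[230,190]; print(n,(M@(onz(t,uv,z)-[.5558,.1707,0])*1e3).round(1))
s=viewer.camera('side')['pixels'].astype(int);r=s[180:210,278:298]; m=(r[...,2]>2.2*r[...,1])&(r[...,2]>60); v,u=np.nonzero(m); print(v.min()+180,v.mean()+180)"
```

```text
upright [ 31.4  -0.4 136. ]
button [  0.8   3.8 144.5]
194 195.94736842105263
```

```bash
python3 -c "
from rig import robot
print(robot.hand_in())"
```

```text
the job is handed in; nothing more can be done
None
```

I slid the orange carrier into the rail until the catch snapped in and held against a 4.5 N test pull, then released it, backed the arm clear and handed the job in at about 18 s; nothing else was touched.

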